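# Put the upper tray on the two-tier serving stand and hold the stand up level

## Robot

A 6-joint arm with a two-finger parallel gripper is mounted at the origin on a cart in front of the work surface, level with it; the furniture and walls round the work are solid. World frame = base frame: x ahead of the robot, y to its left, z up, the work surface at z = 0. Lengths are in m, angles in degrees, forces in N, time in s.
With the tool pointing down it reaches from about 0.3 to 0.75 m from the base axis. Payload 8.5 kg.
Tool frame: the origin (TCP) lies midway between the tips of the shut fingers; the grasp point (between the pads) lies env.tcp_to_grasp behind it (env.tcp_to_grasp is the distance from the TCP to the grasp point, in m); z points along the fingers, y is the line along which they close (so a half turn about z gives the same grasp; the last joint's range is limited). The gripper opens to 85 mm and grips with 20 to 120 N. Pads are 22 mm wide; open, the fingers measure 114 mm over their backs; the gripper's body (76 mm by 85 mm) begins 54 mm behind the grasp point. The pads swing forward as they close: fully open they stand 13 mm farther back than shut.
Start: joints at [54.299, 21.807, 74.336, -0, 83.858, -12.336], TCP at [0.218, 0.505, 0.231] pointing down, gripper open.
Joint ranges: [-178.18, 178.18], [-50.72, 133.34], [12.68, 142.11], [-81.47, 261.47], [9.98, 163.14], [-165.26, 165.26]. Speed limits (degrees/s): [136.94, 136.94, 180, 180, 180, 180].

## Interface

Orientations are given as a 3x3 rotation matrix whose columns are the frame's x, y, z axes.
In Python, from rig import observe, optics, job, env gives the robot as it stands. The module is installed in compiled form; this text tells all that it offers.
- The arm moves only by the shell command python3 -m jog 'ROWS' [FORCE]. ROWS is JSON, a list of rows, each a list of 7 numbers: the turn, a rotation vector about the tool's x, y, z in rad, then the shift along the tool's x, y, z in m, then the opening in per cent of the stroke, from 0 (shut) to 100 (fully open). A call has 1 to 10 rows; each row shifts and turns the commanded pose from where the row before left it, along the tool's axes as they then stand; what a row does not reach is not made up. A row lasts 1/8 s, in which the tool goes at most 62.5 mm and 10.7 degrees, less where a joint would pass 70% of its speed; a pose out of reach is approached as far as the arm can. A call is refused whole if a number of a shift passes 0.0625 or a number of a turn 0.188, either way. A call with a gripper value outside its range is refused whole. The fingers move at their own pace and stop on an object; FORCE is the grip in N (left out, the last holds). Time passes only in rows, so rows that do not move let the fingers close. It gives the time, the measured TCP pose, the force, the opening and the grip force at its end, in the units of the state.
- observe(): the state, without advancing time (a new reading comes with each control period).
- optics.get_image(name): name is "side" or "top" or "wrist"; returns a dict with "pixels" (384x512x3 uint8, red, green, blue), "mtx" (3x3 intrinsics, pixels), "rvec" (rotation vector, rad) and "tvec" (3), from world to camera coordinates, as OpenCV has them. Camera axes: x right, y down, z forward; pixel columns grow to the right and rows downward; lengths in m; the calibration is good to about 2 mm. The wrist camera is an equidistant fisheye: a pixel r from the principal point sees the ray r / f radians off the axis. A picture is of the moment at which its call begins. There is no depth.
- job.close_job(): hands the job in; it is judged then, once.
The state is a dict: "time_s": time; "q": joint angles; "qvel": joint speeds; "joint_efforts": joint torques, N m; "position": TCP position; "tool_rot": TCP orientation; "ft_force": force on the tool from outside, world axes, zero at the start; "wrist_torque": the same for the moment, N m; "grip_width": finger opening in m; "gripper_force": force on a finger pad.
Only numpy, scipy, OpenCV 4.12 (cv2) and the standard library are available. Lean on these libraries where they do the work, as an engineer would, in place of code of your own. Each camera call takes 0.05 s, during which the arm holds its last target. There are 200 camera calls.

## Task

Complete the two-tier serving stand: fit the loose small tray onto the stand's square post, turned so that its square hole goes over the post, and lower it gently, without dropping it, until it sits fully home while the stand is still on the worktop. Then take the stand by the bare end of the post above the small tray, lift the whole stand upright about 10 cm off the worktop and finish while still holding it there, level and still. Leave the egg box, the spice jar and the salt shaker alone.

Things in the scene. Friction and masses are not known exactly. Their poses are not given: they have to be found in the camera images.
- stand: lower part, 0.42 kg: white square tray 190 x 190 mm, rim 20 mm high. Amid it a steel column 28 mm square up to a flat shoulder at 75 mm; above it a post 14 mm square, straight to 143 mm, then a blunt cone (14 to 8 mm diameter) to 153 mm. All sides parallel to the body's x and y. Origin: centre of underside, z up. Loose on the worktop, left or right, turned up to 0.75 rad
- tray: small upper tray, 0.22 kg: white, 150 x 150 mm, rim 10 mm high. Amid it a steel collar to grip, 34 mm square, up to 36 mm above the underside, with a 16.5 mm square hole right through. All sides parallel to the body's x and y; any quarter turn fits. Origin: centre of underside, z up. Lies flat on the worktop, on the other side, turned up to 0.75 rad
- seat (a point): centre of the flat shoulder on the stand's column, 75 mm above the stand's origin, on its axis: the tray's underside rests here when fully home. Axes as the stand's
- post_grip (a point): point on the post's axis, 133 mm above the stand's origin: where to grip the bare 14 mm square post for lifting. With the tray home the collar ends at 111 mm and the post stands 42 mm out of it (straight to 143 mm). Axes as the stand's
- egg_box: bystander: closed cardboard egg box 106 x 155 x 72 mm, loose, beyond the work; origin centre of underside
- nutmeg_jar: bystander: spice jar with a dark lid, 44 mm diameter, 105 mm high, loose, beyond the work; origin centre of underside
- salt_shaker: bystander: salt shaker with a steel top, 44 mm diameter, 90 mm high, loose, beyond the work; origin centre of underside

How it is judged (in metres and radians):
On the way, in this order (a step that is already met when the one before it is completed fails the run):
1. the small tray sits fully home on the shoulder, level, with the stand standing on the worktop (distance between tray and seat below 0.006 m and angle between each of tray, stand's own z axis and vertical below 0.1 rad and height (world z) of stand below 0.01 m), for 0.2 s.
2. the whole stand is held up level by the end of its post, clear of the worktop (distance between tray and seat below 0.006 m and angle between each of tray, stand's own z axis and vertical below 0.1 rad and height (world z) of stand between 0.06 and 0.16 m and contact force between the fingers and stand above 1 N and distance between the grasp point and post_grip below 0.03 m), for 0.3 s.
At the end, for the whole second after the job is handed in: Held by the post (grasp within 30 mm of post_grip), underside 60 to 160 mm above the worktop; stand and small tray tilted less than 0.1 rad, tray within 6 mm of the shoulder centre; both still (30 mm/s, 0.2 rad/s), touching no bystander (all of step 2 and linear speed of each of stand, tray below 0.03 m/s and angular speed of stand below 0.2 rad/s and contact force between each of stand, tray and egg_box below 0.2 N and contact force between each of stand, tray and nutmeg_jar below 0.2 N and contact force between each of stand, tray and salt_shaker below 0.2 N); the arm keeps its last pose, push and grip.
It fails at once if a bystander is moved more than 3 cm (distance of any of egg_box, nutmeg_jar, salt_shaker from where it was at the start of the episode above 0.03 m).
It fails at once if the stand is tipped more than 0.35 rad (angle between stand's own z axis and vertical above 0.35 rad).
It fails at once if the small tray is dropped down the post (faster than 0.6 m/s on it) (linear speed of tray above 0.6 m/s and horizontal distance between tray and seat below 0.02 m and z of tray in the frame of stand below 0.15 m).
It also fails if it takes over 61 s, if anything falls off the work surface, if the arm or the gripper's body presses on something with over 40 N, if the wrist force passes 120 N, or if a joint passes its speed limit or range.

## Working session

There is one attempt and no reset: what is moved stays moved. The work goes in short steps, Python scripts to look and compute and a shell command to move; the robot and the scene stay as the last step left them, time stands still between calls to the robot, and variables do not carry over. Pictures are saved under pics/ and viewed, at most 10 in all, crops included, and the job is handed in when it is done.

```bash
mkdir -p pics
python3 - <<'E'
from rig import observe, optics, env
import cv2,numpy as np
for n in("top","side"):
    d=optics.get_image(n); cv2.imwrite(f"pics/{n}0.png",d["pixels"][:,:,::-1])
    print(n,d["mtx"].tolist(),d["rvec"],d["tvec"])
s=observe();print(s["position"],s["tool_rot"],s["time_s"],s["ft_force"],env.tcp_to_grasp)
E
```

```text
top [[430.2595975397114, 0.0, 260.157405296292], [0.0, 430.2595975397114, 191.99250600969302], [0.0, 0.0, 1.0]] [ 1.58411936 -2.56902418  0.27112426] [0.29939307 0.58942155 0.96706195]
side [[453.2116718267767, 0.0, 261.9046300967978], [0.0, 453.2116718267767, 192.7762203215434], [0.0, 0.0, 1.0]] [ 0.39005871 -2.59682794  1.39798912] [0.62843647 0.18175156 0.90315885]
[0.21793306 0.504684   0.23077766] [[-9.18012248e-01  3.96551221e-01 -8.00995946e-04]
 [ 3.96551908e-01  9.18011676e-01 -1.07079913e-03]
 [ 3.10696930e-04 -1.30064319e-03 -9.99999106e-01]] 0.1 [ 0.23093637 -0.11074116 -0.18427432] 0.0187
```

View pics/top0.png

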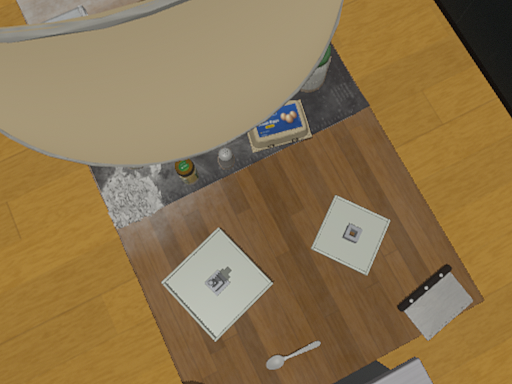

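View pics/side0.png

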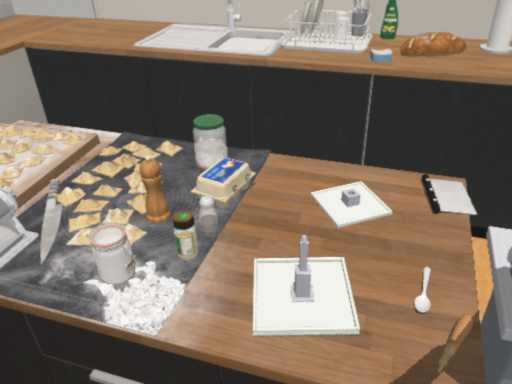

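The top view shows the stand tray centred near (218,284) with its post at about (222,277), and the small tray near (351,234) with its collar at (352,233). The bystanders (egg box, jar, shaker) lie beyond at the upper left. In the side view, the stand's post tip is at about (304,237) and the small tray's collar at (351,197).

```bash
cat > fit.py <<'E'
import cv2,numpy as np
from scipy.optimize import minimize
def box(p,L,h,z0=0):
    c,s=np.cos(p[2]),np.sin(p[2]);q=np.array([[a,b] for a in(-1,1) for b in(-1,1)])*L/2
    q=q@np.array([[c,s],[-s,c]])+p[:2]
    return np.array([[*a,z0+z] for a in q for z in(0,h)])
def proj(P,d): return cv2.projectPoints(np.float64(P).reshape(-1,1,3),d["rvec"],d["tvec"],d["mtx"],None)[0].reshape(-1,2)
def raypt(uv,d,z):
    R=cv2.Rodrigues(d["rvec"])[0];C=-R.T@d["tvec"]
    r=R.T@np.linalg.inv(d["mtx"])@np.array([*uv,1.]);return C+r*(z-C[2])/r[2]
def hull(P):
    m=np.zeros((1536,2048),np.uint8);cv2.fillConvexPoly(m,cv2.convexHull(np.int32(np.round(P*4+2))),1);return m
def mask(d,uv):
    im=d["pixels"].astype(int); w=((im.min(2)>140)&(np.ptp(im,axis=2)<45)).astype(np.uint8)
    w=cv2.morphologyEx(w,cv2.MORPH_CLOSE,np.ones((3,3)))
    n,l=cv2.connectedComponents(w); m=(l==l[uv[1],uv[0]]).astype(np.uint8)
    c=max(cv2.findContours(m,cv2.RETR_EXTERNAL,cv2.CHAIN_APPROX_NONE)[0],key=cv2.contourArea)
    h=np.zeros((1536,2048),np.uint8)
    o=np.zeros_like(m);cv2.drawContours(o,[c],-1,1,-1)
    return cv2.resize(o*255,(2048,1536),interpolation=cv2.INTER_LINEAR)>127
def fit(views,L,h,p0):
    ms=[(d,mask(d,uv)) for d,uv in views]
    for _,m in ms: print("area",m.sum()/16)
    def f(p):
        e=0
        for d,m in ms:
            H=hull(proj(box(p,L,h),d))>0; e+=1-(H&m).sum()/(H|m).sum()
        return e
    r=minimize(f,p0,method="Nelder-Mead",options=dict(initial_simplex=np.array(p0)+np.array([[0,0,0],[.02,0,0],[0,.02,0],[0,0,.15]]),xatol=1e-4,fatol=1e-5))
    return r.x,r.fun
E
python3 - <<'E'
from fit import *
from rig import optics
t=optics.get_image("top");s=optics.get_image("side")
for nm,L,h,c,uvt,uvs in(("stand",.19,.02,[(219,228),(272,284),(216,339),(162,283)],(195,284),(275,300)),("tray",.15,.01,[(338,196),(389,220),(367,274),(312,248)],(340,225),(335,205))):
    P=np.array([raypt(q,t,h) for q in c]);e=P[1]-P[0]
    p0=[*P[:,:2].mean(0),np.arctan2(e[1],e[0])];print(nm,p0,np.linalg.norm(np.roll(P,1,0)-P,axis=1))
    for v in([(t,uvt)],[(s,uvs)]):
        r=fit(v,L,h,p0);print(r)
        x=r[0]
        print("top proj",proj([[*x[:2],.153 if L>.16 else .036]],t),"side",proj([[*x[:2],.153 if L>.16 else .036]],s))
E
```

```text
stand [np.float64(0.5172693005371212), np.float64(0.18970626139872238), np.float64(-2.841134784374841)] [0.1875571  0.18619235 0.18097785 0.18312895]
area 6357.75
(array([ 0.51928778,  0.19168229, -2.82495372]), np.float64(0.021887561787163667))
top proj [[209.71091698 282.12760273]] side [[302.45156493 236.22237727]]
area 7863.75
(array([ 0.51867906,  0.18666729, -2.8276611 ]), np.float64(0.03961021243422336))
top proj [[212.010684   281.29098391]] side [[303.44157389 234.58912002]]
tray [np.float64(0.47518752376122475), np.float64(-0.15572309540596999), np.float64(-2.491561443935763)] [0.14695796 0.13836855 0.14533972 0.1455597 ]
area 3616.75
(array([ 0.47727035, -0.15472514, -2.47426601]), np.float64(0.0390313579590752))
top proj [[352.93912144 232.2686878 ]] side [[350.05683072 192.28819243]]
area 2214.75
(array([ 0.47448232, -0.15751364, -2.47722945]), np.float64(0.0324895901818979))
top proj [[354.51813327 232.78219025]] side [[351.34256037 191.86806517]]
```

```bash
cat > go.py <<'E'
import sys,numpy as np
from rig import observe
from scipy.spatial.transform import Rotation as Ro
# usage: go.py x y z yang_deg ; turn first, then shift along new tool axes
def plan(x,y,z,a):
    s=observe();R=np.array(s["tool_rot"]);p=np.array(s["position"]);a=np.radians(a)
    Y=np.array([np.cos(a),np.sin(a),0]);Z=np.array([0,0,-1.]);T=np.c_[np.cross(Y,Z),Y,Z]
    print("turn",np.round(Ro.from_matrix(R.T@T).as_rotvec(),4),"shift",np.round(T.T@(np.array([x,y,z])-p),4),"pos",np.round(p,4),"t",s["time_s"])
if __name__=="__main__": plan(*map(float,sys.argv[1:5]))
E
python3 go.py .476 -.156 .2 38.2
```

```text
turn [-0.0008  0.      0.4963] shift [-0.6788 -0.2059  0.031 ] pos [0.218  0.5048 0.231 ] t 0.2
```

```bash
python3 -m jog '[[0,0,0.124,0,0,0,100],[0,0,0.124,0,0,0,100],[0,0,0.124,0,0,0,100],[0,0,0.124,0,0,0,100],[0,0,0,-0.0485,-0.0147,0.0022,100],[0,0,0,-0.0485,-0.0147,0.0022,100],[0,0,0,-0.0485,-0.0147,0.0022,100],[0,0,0,-0.0485,-0.0147,0.0022,100],[0,0,0,-0.0485,-0.0147,0.0022,100],[0,0,0,-0.0485,-0.0147,0.0022,100]]'
python3 -m jog '[[0,0,0,-0.0485,-0.0147,0.0022,100],[0,0,0,-0.0485,-0.0147,0.0022,100],[0,0,0,-0.0485,-0.0147,0.0022,100],[0,0,0,-0.0485,-0.0147,0.0022,100],[0,0,0,-0.0485,-0.0147,0.0022,100],[0,0,0,-0.0485,-0.0147,0.0022,100],[0,0,0,-0.0485,-0.0147,0.0022,100],[0,0,0,-0.0485,-0.0147,0.0022,100],[0,0,0,0,0,0,100]]'
python3 - <<'E'
from rig import optics
import cv2
d=optics.get_image("wrist");cv2.imwrite("pics/w1.png",d["pixels"][:,:,::-1]);print(d["mtx"],d["rvec"],d["tvec"])
E
python3 go.py .476 -.156 .2 38.2
```

```text
time_s: 1.45
position: [0.3291, 0.2202, 0.2181]
tool_rot: [[-0.619, 0.786, 0.0], [0.786, 0.619, 0.0], [-0.0, 0.0, -1.0]]
ft_force: [1.8, 0.5, -0.2]
grip_width: 0.0855
gripper_force: 0.0
time_s: 2.58
position: [0.4771, -0.1587, 0.1997]
tool_rot: [[-0.616, 0.788, -0.001], [0.788, 0.616, -0.0], [0.0, -0.0, -1.0]]
ft_force: [0.3, 0.6, 0.3]
grip_width: 0.0854
gripper_force: 0.0
[[297.31863964   0.         258.08014058]
 [  0.         297.31863964 191.90943665]
 [  0.           0.           1.        ]] [-2.72169533 -0.93773395 -0.12874196] [-0.27747315 -0.42920829  0.23536242]
turn [-0.0003 -0.0012 -0.0017] shift [ 0.001   0.0002 -0.0001] pos [ 0.4764 -0.1569  0.1999] t 2.625
```

View pics/w1.png

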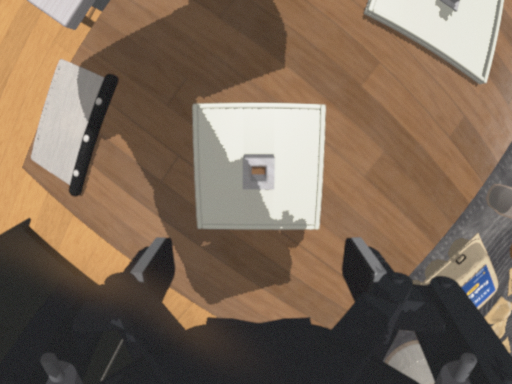

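The wrist view shows the small tray nearly aligned with the image, with rim corners at about (193,104), (326,104), (319,229) and (197,228). The collar is centred at about (259,172), between the fingers at (155,265) and (362,265).

```bash
cat > wr.py <<'E'
import cv2,numpy as np
def ray(uv,d):
    K=d["mtx"];x,y=(uv[0]-K[0,2])/K[0,0],(uv[1]-K[1,2])/K[1,1];r=np.hypot(x,y)+1e-12
    v=np.array([x/r*np.sin(r),y/r*np.sin(r),np.cos(r)]);R=cv2.Rodrigues(d["rvec"])[0]
    return -R.T@d["tvec"],R.T@v
def at(uv,d,z):
    C,v=ray(uv,d);return (C+v*(z-C[2])/v[2])
E
python3 - <<'E'
from wr import *
from rig import optics
d=optics.get_image("wrist")
P=np.array([at(q,d,.01) for q in[(193,104),(326,104),(319,229),(197,228)]]);print(P.mean(0),np.linalg.norm(P-np.roll(P,1,0),axis=1))
e=np.roll(P,-1,0)-P;print(np.degrees(np.arctan2(e[:,1],e[:,0]))%90)
P=np.array([at(q,d,.036) for q in[(243,155),(275,155),(275,189),(243,189)]]);print(P.mean(0),np.linalg.norm(P-np.roll(P,1,0),axis=1))
im=d["pixels"][140:204,225:290,::-1];cv2.imwrite("pics/w1c.png",cv2.resize(im,None,fx=8,fy=8,interpolation=cv2.INTER_CUBIC))
E
```

```text
[ 0.47426902 -0.15388678  0.01      ] [0.14851916 0.1492612  0.14994786 0.15003416]
[38.14780382 37.59118115 37.59854493 37.29027028]
[ 0.47378157 -0.15293651  0.036     ] [0.03674369 0.03336905 0.03674973 0.03426971]
```

View pics/w1c.png

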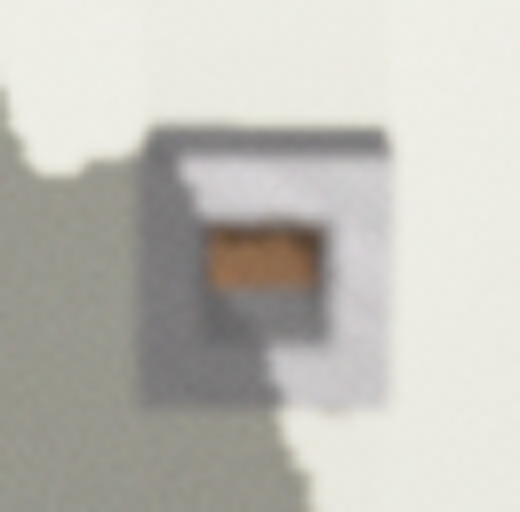

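```bash
python3 - <<'E'
from wr import *
from rig import optics
d=optics.get_image("wrist")
P=np.array([at(q,d,.036) for q in[(243,159.4),(273.7,159.4),(273.7,191),(242.5,191)]]);print(P.mean(0),np.linalg.norm(P-np.roll(P,1,0),axis=1))
P=np.array([at(q,d,.036) for q in[(250.5,168),(265.8,168),(265.8,183),(250.5,183)]]);print(P.mean(0))
E
python3 go.py .4755 -.155 .01 37.8
```

```text
[ 0.47503862 -0.1551417   0.036     ] [0.03434269 0.0321309  0.03433244 0.03350087]
[ 0.47508925 -0.15533204  0.036     ]
turn [-0.0001 -0.0008  0.0075] shift [ 0.0006 -0.0003  0.1904] pos [ 0.4761 -0.1552  0.2004] t 2.725
```

```bash
python3 -m jog '[[0,0,0.0075,0.0005,-0.0003,0,100],[0,0,0,0,0,0.045,100],[0,0,0,0,0,0.045,100],[0,0,0,0,0,0.045,100],[0,0,0,0,0,0.035,100],[0,0,0,0,0,0.015,100],[0,0,0,0,0,0.005,100],[0,0,0,0,0,0,100]]'
python3 -m jog '[[0,0,0,0,0,0,0],[0,0,0,0,0,0,0],[0,0,0,0,0,0,0],[0,0,0,0,0,0,0],[0,0,0,0,0,0,0],[0,0,0,0,0,0,0]]' 60
python3 go.py .475 -.155 .01 37.8
```

```text
time_s: 3.72
position: [0.4761, -0.1554, 0.011]
tool_rot: [[-0.613, 0.79, 0.001], [0.79, 0.613, -0.0], [-0.001, 0.0, -1.0]]
ft_force: [-0.6, 0.0, 0.5]
grip_width: 0.086
gripper_force: 0.0
time_s: 4.47
position: [0.4762, -0.1558, 0.0111]
tool_rot: [[-0.613, 0.79, 0.001], [0.79, 0.613, -0.0], [-0.001, 0.0, -1.0]]
ft_force: [-0.3, 1.4, 5.8]
grip_width: 0.033
gripper_force: 60.9
turn [ 0.0004  0.0009 -0.0003] shift [ 0.0014 -0.0004  0.0011] pos [ 0.4762 -0.1558  0.0111] t 4.475
```

```bash
python3 -m jog '[[0,0,0,0,0,-0.01,0],[0,0,0,0,0,-0.025,0],[0,0,0,0,0,-0.045,0],[0,0,0,0,0,-0.05,0],[0,0,0,0,0,-0.045,0],[0,0,0,0,0,-0.025,0],[0,0,0,0,0,-0.01,0]]' 60
python3 go.py .561 .061 .22 18.1
```

```text
time_s: 5.35
position: [0.4759, -0.1557, 0.222]
tool_rot: [[-0.613, 0.79, 0.002], [0.79, 0.613, -0.001], [-0.002, 0.001, -1.0]]
ft_force: [-0.2, 0.7, -2.5]
grip_width: 0.0333
gripper_force: 60.1
turn [0.001  0.0018 0.3436] shift [0.1796 0.1482 0.002 ] pos [ 0.4759 -0.1557  0.222 ] t 5.35
```

```bash
python3 -m jog '[[0,0,0.1145,0,0,0,0],[0.001,0.002,0.1145,0,0,0,0],[0,0,0.1145,0,0,0,0],[0,0,0,0.02,0.018,0,0],[0,0,0,0.04,0.033,0,0],[0,0,0,0.04,0.033,0,0],[0,0,0,0.04,0.033,0,0],[0,0,0,0.03,0.023,0.001,0],[0,0,0,0.01,0.008,0.001,0],[0,0,0,0,0,0,0]]' 60
python3 -m jog '[[0,0,0,0,0,0,0]]'
python3 - <<'E'
from rig import optics,observe
import cv2,pickle
d=optics.get_image("wrist");cv2.imwrite("pics/w2.png",d["pixels"][:,:,::-1]);s=observe();pickle.dump((d,s),open("w2.pkl","wb"));print(s["position"],s["tool_rot"])
E
```

```text
time_s: 6.6
position: [0.5603, 0.0614, 0.2178]
tool_rot: [[-0.312, 0.95, -0.004], [0.95, 0.312, 0.001], [0.002, -0.003, -1.0]]
ft_force: [1.2, -0.7, -2.2]
grip_width: 0.0332
gripper_force: 60.2
time_s: 6.72
position: [0.5604, 0.0602, 0.2184]
tool_rot: [[-0.31, 0.951, -0.003], [0.951, 0.31, 0.001], [0.002, -0.002, -1.0]]
ft_force: [0.7, 0.1, -1.4]
grip_width: 0.0332
gripper_force: 60.2
[0.56042326 0.06016927 0.21858871] [[-0.30931579  0.9509568  -0.00221661]
 [ 0.95095786  0.30931862  0.00106539]
 [ 0.00169877 -0.00177836 -0.99999698]]
```

View pics/w2.png

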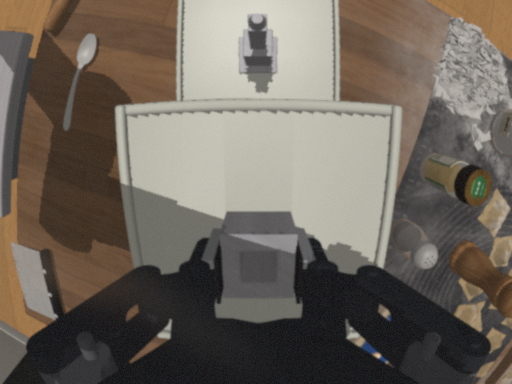

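The held tray fills the centre of the picture, with its far rim from about (118,107) to (400,107) and its collar at about (259,262). The stand's post tip is at about (258,19) and the shoulder around (258,50), both well aligned with the tray.

Run:
```python
import cv2,pickle
d,s=pickle.load(open("w2.pkl","rb"));im=d["pixels"][:,:,::-1]
a=cv2.resize(im[5:80,225:295],None,fx=7,fy=7,interpolation=cv2.INTER_CUBIC)
cv2.imwrite("pics/w2c.png",a)
```

```text
(no output)
```

View pics/w2c.png

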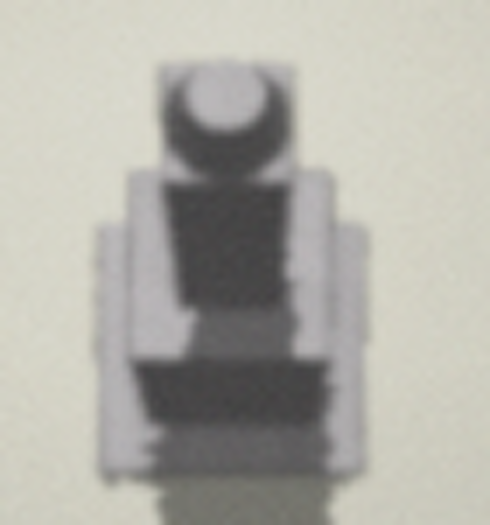

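Run:
```python
import pickle
from wr import *
d,s=pickle.load(open("w2.pkl","rb"));R=np.array(s["tool_rot"]);p=np.array(s["position"])
f=lambda c:(225+(c[0]+.5)/7-.5,5+(c[1]+.5)/7-.5)
T=lambda P:np.round((P-p)@R,4)
for n,c,z in(("tip",[(227,95)],.153),("top",[(160,62),(298,62),(290,180),(165,180)],.143),("sh",[(130,170),(332,170),(330,360),(130,360)],.075)):
    P=np.array([at(f(q),d,z) for q in c]);print(n,P.mean(0),T(P.mean(0)))
    if len(c)>1:
        e=np.roll(P,-1,0)-P;print(np.linalg.norm(e,axis=1),np.degrees(np.arctan2(e[:,1],e[:,0]))%90)
zt=p[2]-.011
print("rim",[T(at(q,d,zt+.01)) for q in[(117,106),(401,107)]])
P=np.array([T(at(q,d,zt+.036)) for q in[(222,235),(297,235),(301,299),(218,299)]]);print("collar?",P,P.mean(0))
im=d["pixels"][200:330,190:330,::-1];cv2.imwrite("pics/w2d.png",cv2.resize(im,None,fx=4,fy=4,interpolation=cv2.INTER_CUBIC))
```

```text
tip [0.51661336 0.18923443 0.153     ] [ 0.1362 -0.0016  0.0658]
top [0.51658432 0.18955471 0.143     ] [ 0.1365 -0.0015  0.0758]
[0.01440996 0.01361386 0.01296854 0.0136004 ] [17.91862323 14.35192327 17.91821239 20.42393247]
sh [0.51660472 0.18933256 0.075     ] [ 0.1361 -0.0015  0.1438]
[0.02750022 0.02763948 0.02707119 0.02764302] [17.95302192 17.30672261 17.96372067 18.19607208]
rim [array([ 0.0748, -0.0737,  0.0013]), array([0.0744, 0.0729, 0.001 ])]
collar? [[ 0.0167 -0.0165 -0.0249]
 [ 0.0167  0.0161 -0.025 ]
 [-0.0179  0.0201 -0.0251]
 [-0.0179 -0.0203 -0.025 ]] [-0.0006  -0.00015 -0.025  ]
```

View pics/w2d.png

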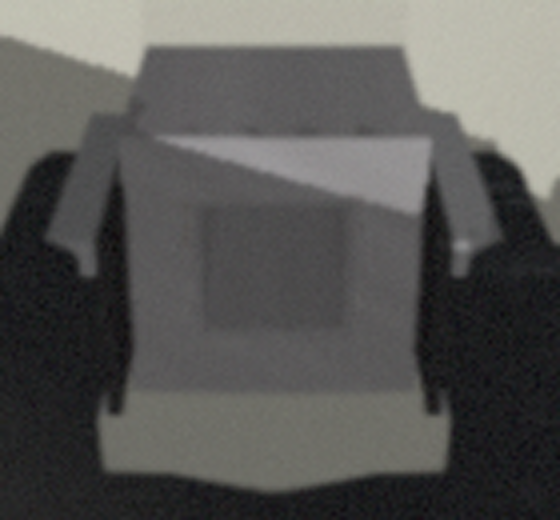

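```bash
python3 - <<'E'
import pickle
from wr import *
d,s=pickle.load(open("w2.pkl","rb"));R=np.array(s["tool_rot"]);p=np.array(s["position"])
g=lambda c:(190+(c[0]+.5)/4-.5,200+(c[1]+.5)/4-.5)
for h in [(118,137),(432,137),(418,392),(132,392)],[(203,205),(350,205),(347,330),(203,330)]:
    P=np.array([(at(g(q),d,p[2]+.025)-p)@R for q in h]);print(P.round(4),P.mean(0))
E
python3 go.py .5166 .1894 .2185 17.95
```

```text
[[ 0.0172 -0.0178 -0.0249]
 [ 0.0172  0.0164 -0.025 ]
 [-0.0169  0.0166 -0.0251]
 [-0.017  -0.018  -0.025 ]] [ 0.00013867 -0.00067637 -0.02499864]
[[ 0.009  -0.0087 -0.025 ]
 [ 0.009   0.0076 -0.025 ]
 [-0.0076  0.0077 -0.025 ]
 [-0.0076 -0.0091 -0.025 ]] [ 0.00070049 -0.00059116 -0.02499783]
turn [-0.0018 -0.0017  0.0012] shift [ 1.364e-01 -1.900e-03  1.000e-04] pos [0.5604 0.0602 0.2186] t 6.775
```

```bash
python3 -m jog '[[-0.0018,-0.0017,0.001,0.01,0,0,0],[0,0,0,0.025,0,0,0],[0,0,0,0.04,-0.0005,0,0],[0,0,0,0.035,-0.0005,0,0],[0,0,0,0.02,0,0,0],[0,0,0,0.0061,0,0,0],[0,0,0,0,0,0.02,0],[0,0,0,0,0,0.02,0],[0,0,0,0,0,0.007,0],[0,0,0,0,0,0,0]]' 60
python3 - <<'E'
from rig import optics,observe
import cv2,numpy as np
a=optics.get_image("side")["pixels"][150:350,210:400,::-1];b=optics.get_image("top")["pixels"][200:350,140:300,::-1]
cv2.imwrite("pics/s3.png",cv2.resize(a,None,fx=3,fy=3,interpolation=cv2.INTER_CUBIC))
E
python3 go.py .5166 .1894 .086 17.95
```

```text
time_s: 8.02
position: [0.5178, 0.19, 0.1717]
tool_rot: [[-0.309, 0.951, 0.0], [0.951, 0.309, 0.0], [0.0, 0.0, -1.0]]
ft_force: [0.4, 0.5, -2.0]
grip_width: 0.033
gripper_force: 60.2
turn [0.0018 0.0002 0.0013] shift [-0.0004 -0.0017  0.0864] pos [0.5181 0.1903 0.1724] t 8.125
```

View pics/s3.png

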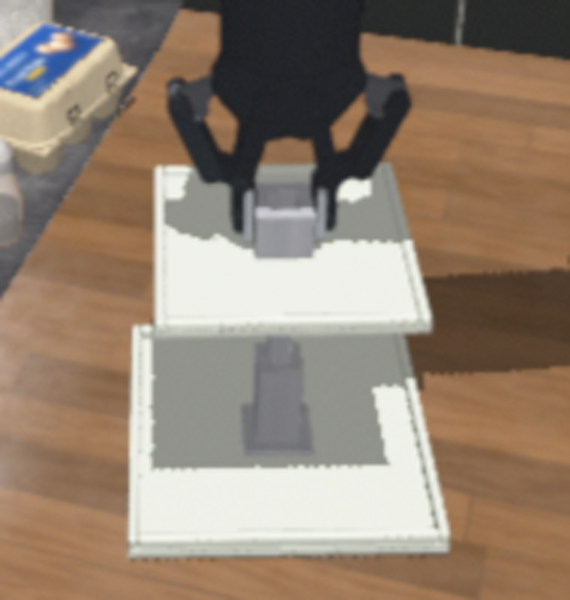

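The side view shows the small tray centred above the post, squared with the stand, and the column visible below it at about (280,395) in the crop. I'm descending gently.

```bash
python3 -m jog '[[0,0,0,0,-0.0006,0.004,0],[0,0,0,0,0,0.006,0],[0,0,0,0,0,0.005,0],[0,0,0,0,0,0.005,0],[0,0,0,0,0,0,0]]' 60
```

```text
time_s: 8.75
position: [0.5168, 0.1903, 0.1512]
tool_rot: [[-0.31, 0.951, -0.0], [0.951, 0.31, 0.0], [0.0, -0.0, -1.0]]
ft_force: [-0.1, -0.4, -1.4]
grip_width: 0.033
gripper_force: 60.1
```

```bash
python3 -m jog '[[0,0,0,0,0,0.006,0],[0,0,0,0,0,0.01,0],[0,0,0,0,0,0.01,0],[0,0,0,0,0,0.01,0],[0,0,0,0,0,0.01,0],[0,0,0,0,0,0.008,0],[0,0,0,0,0,0.004,0],[0,0,0,0,0,0,0]]' 60
```

```text
time_s: 9.75
position: [0.517, 0.1903, 0.0935]
tool_rot: [[-0.31, 0.951, 0.0], [0.951, 0.31, 0.0], [0.0, 0.0, -1.0]]
ft_force: [-0.5, 0.6, -0.8]
grip_width: 0.0326
gripper_force: 60.1
```

```bash
python3 -m jog '[[0,0,0,0,0,0.003,0],[0,0,0,0,0,0.002,0],[0,0,0,0,0,0.001,0],[0,0,0,0,0,0,0]]' 60; python3 -m jog '[[0,0,0,0,0,0.001,0],[0,0,0,0,0,0,0]]';python3 -m jog '[[0,0,0,0,0,0.001,0],[0,0,0,0,0,0,0]]'
```

```text
time_s: 10.25
position: [0.517, 0.1903, 0.0877]
tool_rot: [[-0.31, 0.951, 0.0], [0.951, 0.31, 0.0], [0.0, 0.0, -1.0]]
ft_force: [-0.6, -0.3, -2.5]
grip_width: 0.0328
gripper_force: 60.1
time_s: 10.5
position: [0.517, 0.1903, 0.0867]
tool_rot: [[-0.31, 0.951, 0.0], [0.951, 0.31, 0.0], [0.0, 0.0, -1.0]]
ft_force: [-0.9, -0.1, -1.2]
grip_width: 0.0328
gripper_force: 60.1
time_s: 10.75
position: [0.5171, 0.1903, 0.0861]
tool_rot: [[-0.31, 0.951, 0.001], [0.951, 0.31, 0.0], [-0.0, 0.001, -1.0]]
ft_force: [-0.9, 0.7, 3.3]
grip_width: 0.0332
gripper_force: 60.8
```

```bash
python3 -m jog '[[0,0,0,0,0,-0.001,0],[0,0,0,0,0,0,70],[0,0,0,0,0,0,70],[0,0,0,0,0,0,70],[0,0,0,0,0,-0.01,70],[0,0,0,0,0,-0.015,70],[0,0,0,0,0,-0.0055,70],[0,0,0,0,0,0,70]]' 60
python3 - <<'E'
from rig import optics,observe
import cv2
a=optics.get_image("side")["pixels"][150:350,210:400,::-1]
cv2.imwrite("pics/s4.png",cv2.resize(a,None,fx=3,fy=3,interpolation=cv2.INTER_CUBIC))
E
python3 go.py .5166 .1894 .118 17.95
```

```text
time_s: 11.75
position: [0.5172, 0.1903, 0.1178]
tool_rot: [[-0.31, 0.951, 0.002], [0.951, 0.31, 0.0], [-0.0, 0.002, -1.0]]
ft_force: [-0.7, -0.5, -0.2]
grip_width: 0.0595
gripper_force: 0.0
turn [ 0.0007 -0.0001  0.0017] shift [-0.0007 -0.0006 -0.0007] pos [0.517  0.1903 0.1173] t 11.8
```

View pics/s4.png

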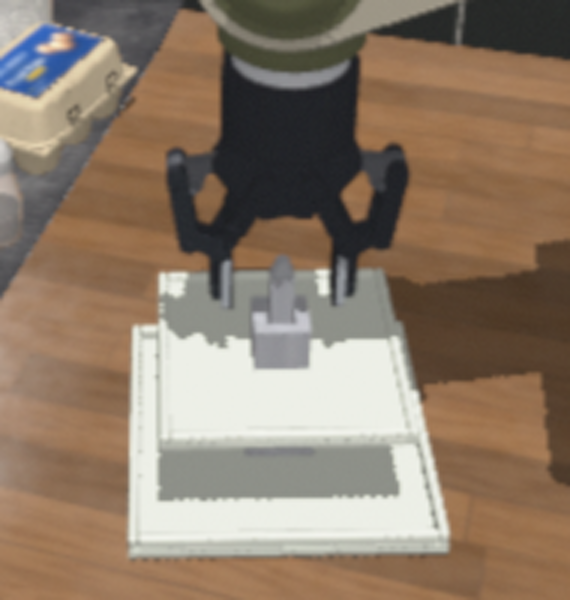

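The tray is home. The post stands about 40 mm out of the collar at (282,290) in the crop, between the open fingers. Now I'll grip and lift.

```bash
python3 -m jog '[[0,0,0,0,0,0,0],[0,0,0,0,0,0,0],[0,0,0,0,0,0,0],[0,0,0,0,0,0,0],[0,0,0,0,0,0,0],[0,0,0,0,0,0,0],[0,0,0,0,0,0,0]]' 110
python3 -m jog '[[0,0,0,0,0,-0.005,0],[0,0,0,0,0,-0.01,0],[0,0,0,0,0,-0.015,0],[0,0,0,0,0,-0.02,0],[0,0,0,0,0,-0.02,0],[0,0,0,0,0,-0.015,0],[0,0,0,0,0,-0.01,0],[0,0,0,0,0,-0.005,0],[0,0,0,0,0,0,0],[0,0,0,0,0,0,0]]' 110
python3 -m jog '[[0,0,0,0,0,0,0],[0,0,0,0,0,0,0],[0,0,0,0,0,0,0],[0,0,0,0,0,0,0]]'
python3 - <<'E'
from rig import optics,observe
import cv2
a=optics.get_image("side")["pixels"][100:350,200:410,::-1]
cv2.imwrite("pics/s5.png",cv2.resize(a,None,fx=2,fy=2,interpolation=cv2.INTER_CUBIC))
E
```

```text
time_s: 12.68
position: [0.517, 0.1903, 0.1172]
tool_rot: [[-0.31, 0.951, 0.0], [0.951, 0.31, 0.0], [0.0, 0.0, -1.0]]
ft_force: [-1.1, -0.3, 2.8]
grip_width: 0.0114
gripper_force: 107.9
time_s: 13.92
position: [0.5167, 0.1902, 0.2166]
tool_rot: [[-0.31, 0.951, -0.001], [0.951, 0.31, 0.0], [0.0, -0.001, -1.0]]
ft_force: [0.1, -0.5, -6.4]
grip_width: 0.0113
gripper_force: 107.6
time_s: 14.42
position: [0.517, 0.1903, 0.2171]
tool_rot: [[-0.31, 0.951, 0.0], [0.951, 0.31, 0.0], [0.0, 0.0, -1.0]]
ft_force: [0.0, -0.4, -7.2]
grip_width: 0.0121
gripper_force: 107.6
```

View pics/s5.png

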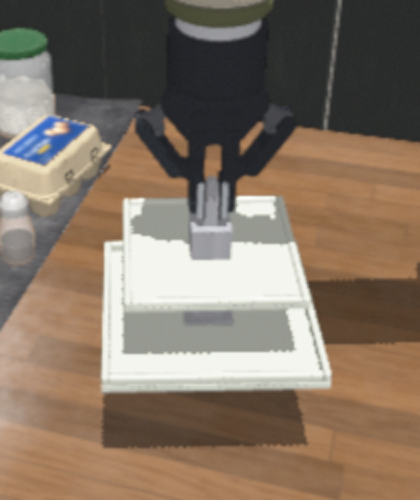

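The whole stand hangs level and clear of the worktop: its shadow is separate at about (200,420) and the tray is still seated. The wrist force of about 6.4 to 7.2 N matches the 0.64 kg total.

```bash
python3 -c "
from rig import job;print(job.close_job())"
```

```text
the job is handed in; nothing more can be done
None
```

I fitted the small tray fully home on the stand, lifted the whole stand level by its post to about 10 cm, and handed the job in while still holding it there; the hand-in returned no verdict.

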